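# Bring the swinging watch-parts basket to rest over the drip dish

## Robot

A 7-joint arm with a two-finger parallel gripper is mounted at the origin on the work surface. World frame = base frame: x ahead of the robot, y to its left, z up, the work surface at z = 0. Lengths are in m, angles in rad, forces in N, time in s.
With the tool pointing down it reaches from about 0.35 to 0.9 m from the base axis. Payload 8.1 kg.
Tool frame: the origin (TCP) lies at the very end of the fingers, on their centre line; the grasp point (between the pads) lies 19 mm behind it; z points along the fingers, y is the line along which they close (so a half turn about z gives the same grasp; the last joint's range is limited). The gripper opens to 92 mm and grips with 3 to 60 N. Pads are 19 mm wide; open, the fingers measure 130 mm over their backs; the gripper's body (75 mm by 190 mm) begins 47 mm behind the grasp point.
Start: joints at [1.015, 0.434, 0.025, 1.573, -0.012, 1.134, -0.075], TCP at [0.273, -0.562, 0.227] pointing down, gripper open.
Joint ranges: [-2.62, 2.62], [-0.44, 2.09], [-1.27, 1.32], [0.08, 2.57], [-1.32, 4.46], [0.12, 2], [-2.74, 2.74]. Speed limits (rad/s): [2.22, 2.22, 3.01, 3.01, 3.14, 3.14, 3.14].

## Interface

Orientations are given as a rotation vector (axis times angle).
In Python, from cell import arm gives the robot as it stands.
- The arm moves only by the tool carry_out, never from a script. Its argument "commands" is a list of rows, each a list of 7 numbers: the opening, from 0 (shut) to 1 (fully open), then the shift along the tool's x, y, z each as a share of 0.025 m, from -1 to 1, then the turn, a rotation vector about the tool's x, y, z each as a share of 0.1 rad, from -1 to 1. A call has 1 to 8 rows; each row shifts and turns the commanded pose from where the row before left it, along the tool's axes as they then stand; what a row does not reach is not made up. A row lasts 1/10 s, in which the tool goes at most 50 mm and 8.59 degrees, less where a joint would pass 70% of its speed; a pose out of reach is approached as far as the arm can. A call with a number of a shift or a turn outside -1 to 1 is refused whole. A call with a gripper value outside its range is refused whole. The fingers move at their own pace and stop on an object; "squeeze" is the grip in N (left out, the last holds). Time passes only in rows, so rows that do not move let the fingers close. It gives the time, the measured TCP pose, the force, the opening and the grip force at its end, in the units of the state.
- arm.observe(): the state, without advancing time (a new reading comes with each control period).
- arm.get_image(name): name is "side" or "top" or "wrist"; returns a dict with "pixels" (384x512x3 uint8, red, green, blue), "range_z" (384x512 float32, m along the optical axis (not along the pixel's ray), 0 where there is no reading), "mtx" (3x3 intrinsics, pixels), "R" (3x3) and "t" (3): a world point X has camera coordinates R X + t; the wrist camera has in their place "tool_from_camera" (4x4, takes a point from camera to tool coordinates, whose origin is the TCP and whose axes are the flange's). Camera axes: x right, y down, z forward; pixel columns grow to the right and rows downward; lengths in m; the calibration is good to about 2 mm. A picture is of the moment at which its call begins: read the wrist's pose just before it.
- arm.sign_off(): hands the job in; it is judged then, once.
The state is a dict: "clock": time; "joints": joint angles; "dq": joint speeds; "joint_efforts": joint torques, N m; "position": TCP position; "ee_rot": TCP orientation; "force": force on the tool from outside, world axes, zero at the start; "ft_torque": the same for the moment, N m; "width": opening from 0.0 (shut) to 1.0 (fully open); "gripper_force": force on a finger pad.
Only numpy, scipy, OpenCV 4.12 (cv2) and the standard library are available. Lean on these libraries where they do the work, as an engineer would, in place of code of your own. Each camera call takes 0.05 s, during which the arm holds its last target. There are 200 camera calls.

## Task

Hold the orange handle of the rail trolley, pull the hanging basket of watch parts out of its blue dock and along the rail to the white drip dish. The dock's lip makes the basket swing as it comes free, and it would go on swinging for minutes: steady it by moving the trolley only, never touching the basket or hanger and never letting it swing wildly, until it hangs still over the middle of the dish for several seconds. Then let go of the handle and leave it hanging there at rest, with the rest of the bench undisturbed.

Things in the scene. Friction and masses are not known exactly. Their poses are not given: they have to be found in the camera images.
- gantry: Fixed aluminium gantry: a level rail (26 mm square, centre 490 mm above the table) along its own y axis, on two 30 mm posts at y = +430 and -430 mm. Origin: on the table, under the middle of the rail; own x points away from the robot, z up. It may be yawed a little.
- dock (a point): Centre of the blue docking tray fixed to the gantry at its own y = +190 mm, at the top of its lip (36 mm high). The pocket is 44 mm along the rail, the lip 6 mm thick. At the start the basket's foot hangs in it, 6 mm below the lip's top. Pulled away, the lip holds the foot back until the hanger leans about 0.165 rad (trolley about 95 mm out); it then slips over and swings.
- trolley (a joint): Travel of the red trolley along the rail, m: 0 at the start over the dock, growing towards the gantry's own -y; stops at 0 and 0.44. It carries the handle and the hanger's pivot. Mass about 0.5 kg, friction about 2.5 N, viscous drag about 4 N s/m: it stays where it is left, also while the basket swings.
- handle (a point): Middle of the trolley's upright orange grip: cylinder, 28 mm diameter, from 208 to 282 mm above the table, this point at 255 mm; grip it from above at any yaw. It stands 210 mm from the rail on the robot's side, level with the pivot along the rail. Under it a 40 mm flange and a 14 mm bar that runs 140 mm away from the robot, then up to the trolley.
- hanger (a joint): Swing angle of the hanger in rad about a level axis square to the rail (gantry's own x), 0 hanging straight down, positive when the basket leans towards growing trolley travel. Almost no friction: swing period 1.26 s, amplitude lasts more than a minute. Spilling limit 0.4 rad either way.
- basket (a point): Centre of the brass wire basket (80 mm diameter, 66 mm tall, holding watch cases) at the end of the steel hanger, 385 mm below the pivot, which is on the trolley 470 mm above the table; at rest 85 mm above the table. Basket and hanger about 0.45 kg, centre of mass 0.38 m below the pivot, length of the equal simple pendulum 0.39 m. A white foot, radius 12 mm, reaches 440 mm below the pivot.
- dish: Target: round white drip dish, fixed, 121 mm outside diameter, 14 mm tall rim, with a green disc (90 mm), a white disc (50 mm) and a red spot at its centre, right under the basket's path. Origin: centre of its underside, on the table.
- jar_amber: Bystander: amber jar with black lid, 56 mm diameter, 75 mm tall; origin under its centre.
- jar_white: Bystander: white jar, 48 mm diameter, 50 mm tall; origin under its centre.
- spool: Bystander: steel spool, 44 mm diameter, 35 mm tall; origin under its centre.
- oiler: Bystander: small red bottle, 32 mm diameter, 85 mm tall; origin under its centre.
- parts_tray: Bystander: grey compartment tray 100 x 150 x 20 mm; origin under its centre.
- screwdriver: Bystander: screwdriver with blue handle, 170 mm long, lying on the table; own x axis along the blade.
Mind the look-alikes: they are no part of the job. Leave any yellow look-alike of the dish alone.

How it is judged:
By the outcome, as a careful person would: the job done as asked, in the order asked, and still so for the second after the job is handed in, with the robot touching nothing.
It also fails if it takes over 51 s, if anything falls off the work surface, if the arm or the gripper's body presses on something with over 40 N, if the wrist force passes 120 N, or if a joint passes its speed limit or range.

## Working session

There is one attempt and no reset: what is moved stays moved. The work goes in short steps, Python scripts to look and compute and a tool call to move; the robot and the scene stay as the last step left them, time stands still between calls to the robot, and variables do not carry over. Pictures are saved under pics/ and viewed, at most 10 in all, crops included, and the job is handed in when it is done.

Besides the shell and the picture viewer there is one more tool, called after "Emit:" in YAML: its name, and indented under it one key for each argument. carry_out: Moves the arm, as the interface text tells. Shift numbers are shares of 0.025 m and turn numbers shares of 0.1 rad, none past 1 either way. Its arguments: {"type":"object","properties":{"commands":{"type":"array"},"squeeze":{"type":"number"}},"required":["commands"]}

```bash
ls; mkdir -p pics; python3 - <<'E'
from cell import arm
import cv2,numpy as np,pickle
s=arm.observe();print(s)
d={}
for n in("side","top"):
    d[n]=arm.get_image(n);print(n,d[n]["mtx"].tolist(),d[n]["R"].round(3).tolist(),d[n]["t"].round(3).tolist())
pickle.dump(d,open("d0.pkl","wb"))
cv2.imwrite("pics/a_side.png",d["side"]["pixels"][:,:,::-1]);cv2.imwrite("pics/a_top.png",d["top"]["pixels"][:,:,::-1])
E
```

```text
pics
{'clock': 0.0, 'joints': array([ 1.01538932,  0.43519248,  0.02496437,  1.57410635, -0.01158612,
        1.13398586, -0.07510009]), 'dq': array([-0.00162952, -0.00011057,  0.00012186,  0.00104384, -0.0007293 ,
       -0.00016584,  0.00101454]), 'joint_efforts': array([ 8.10121037e-04, -6.67842436e+01,  9.85311382e-01, -3.14449096e+01,
       -6.05119555e-02,  4.30754106e-02,  9.50753792e-05]), 'position': array([ 0.27315675, -0.56157871,  0.22596024]), 'ee_rot': array([-3.06000910e+00, -7.04791158e-01,  7.70803204e-04]), 'force': array([0.84540169, 0.72800108, 0.21779759]), 'ft_torque': array([-0.05736473,  0.03929452, -0.02109943]), 'gripper_force': 0.0, 'width': 1.0030800126842656}
side [[388.35124488599223, 0.0, 258.50802544004665], [0.0, 388.35124488599223, 190.68485992113654], [0.0, 0.0, 1.0]] [[-0.936, -0.353, -0.007], [-0.213, 0.579, -0.787], [0.282, -0.735, -0.617]] [0.534, 0.323, 1.4]
top [[458.5099121963636, 0.0, 265.3132952768252], [0.0, 458.5099121963636, 191.14211423099857], [0.0, 0.0, 1.0]] [[-0.015, -1.0, 0.008], [-0.992, 0.014, -0.123], [0.123, -0.01, -0.992]] [-0.003, 0.557, 1.706]
```

View pics/a_side.png

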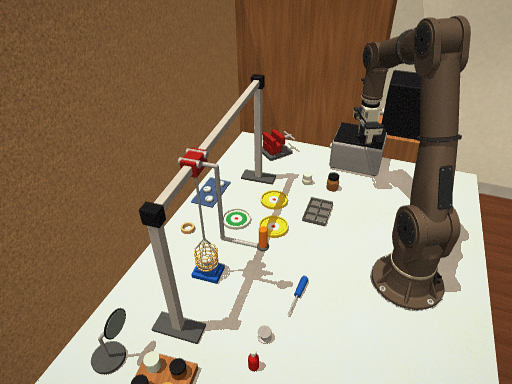

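View pics/a_top.png

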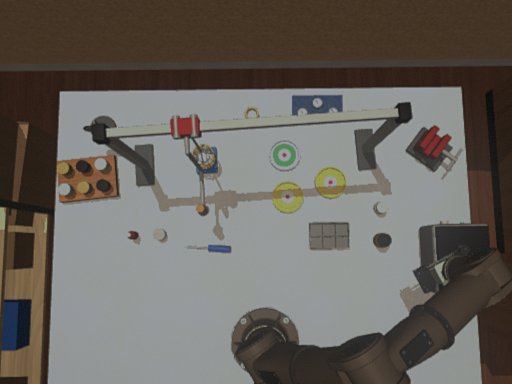

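The side picture shows the orange grip at (263,238), the basket in the blue dock at (207,265), and the white/green dish at (236,218). In the top picture they are at (200,208), (207,158) and (284,155).

Look-alikes:
- **Handle:** the only upright orange cylinder is at top (200,208). The orange ring at top (252,114) and the wooden rack at top (87,178) are not it.
- **Dish:** the white/green one with a red centre is at top (284,155). The yellow ones at top (288,197) and (330,183) are left alone.

```bash
cat > h.py <<'E'
import cv2,numpy as np
def ray(im,u,v,z):
    K,R,t=im["mtx"],im["R"],im["t"]
    c=-R.T@t; d=R.T@np.linalg.solve(K,[u,v,1.]); return c+d*(z-c[2])/d[2]
def proj(im,X):
    p=im["mtx"]@(im["R"]@np.array(X)+im["t"]); return p[:2]/p[2]
def tri(a,ua,b,ub):
    P=[i["mtx"]@np.c_[i["R"],i["t"]] for i in(a,b)]
    X=cv2.triangulatePoints(P[0],P[1],np.float64(ua).reshape(2,1),np.float64(ub).reshape(2,1))[:,0]
    return X[:3]/X[3]
def blobs(im,lo,hi,amin=12):
    hsv=cv2.cvtColor(im["pixels"],cv2.COLOR_RGB2HSV)
    m=cv2.inRange(hsv,np.array(lo),np.array(hi))
    n,l,s,c=cv2.connectedComponentsWithStats(m)
    return m,[(c[i].round(1).tolist(),s[i].tolist()) for i in range(1,n) if s[i,4]>=amin]
E
python3 - <<'E'
import pickle,cv2,numpy as np
from h import *
d=pickle.load(open("d0.pkl","rb"));S,T=d["side"],d["top"]
for n,im in d.items():
    for nm,lo,hi in(("orange",(6,170,90),(16,255,255)),("green",(50,120,60),(85,255,255)),("blue",(105,150,50),(125,255,255)),("red",(0,180,80),(4,255,255))):
        print(n,nm,blobs(im,lo,hi)[1])
big=lambda p,u,v:cv2.resize(p[v-40:v+40,u-50:u+50,::-1],None,fx=4,fy=4,interpolation=2)
cv2.imwrite("pics/b.png",np.hstack([big(S["pixels"],250,232),big(T["pixels"],205,185)]))
# depth of handle, green ring
for n,im,u,v in(("S",S,263,236),("T",T,200,208)):
    z=im["range_z"][v,u];print(n,z,im["R"].T@(z*np.linalg.solve(im["mtx"],[u,v,1.])-im["t"]))
E
```

```text
side orange [([237.2, 3.3], [235, 0, 6, 8, 22]), ([308.9, 59.7], [235, 0, 158, 147, 7875]), ([247.6, 17.4], [245, 14, 7, 7, 14]), ([379.4, 36.5], [374, 32, 12, 10, 42]), ([274.9, 90.6], [273, 86, 6, 9, 17]), ([248.1, 115.5], [240, 96, 14, 37, 184]), ([332.1, 112.5], [329, 111, 7, 4, 13]), ([263.6, 117.7], [263, 112, 4, 12, 21]), ([379.9, 119.3], [378, 116, 4, 7, 18]), ([243.5, 123.5], [240, 121, 8, 7, 17]), ([242.3, 129.1], [240, 127, 6, 6, 14]), ([400.1, 148.5], [383, 135, 37, 28, 413]), ([332.3, 185.5], [327, 179, 12, 12, 79]), ([499.0, 276.8], [479, 194, 33, 183, 2130]), ([262.6, 237.2], [259, 227, 9, 21, 156]), ([163.4, 373.2], [136, 355, 57, 29, 455]), ([190.8, 366.3], [185, 361, 12, 13, 66]), ([503.9, 379.9], [499, 376, 13, 8, 53])]
side green [([235.9, 218.8], [226, 212, 21, 14, 133])]
side blue [([208.7, 273.8], [192, 263, 32, 20, 333]), ([300.9, 285.8], [294, 276, 14, 21, 134])]
side red [([273.0, 141.5], [263, 129, 22, 26, 385]), ([193.2, 155.1], [183, 151, 20, 9, 118]), ([189.4, 166.1], [180, 160, 18, 17, 118]), ([253.2, 362.6], [248, 355, 11, 16, 135])]
top orange []
top green []
top blue [([9.8, 325.5], [2, 301, 17, 49, 673])]
top red []
S 1.2118661 [0.47170673 0.21671983 0.26247389]
T 1.4813837 [0.47413281 0.20385903 0.28245605]
```

View pics/b.png

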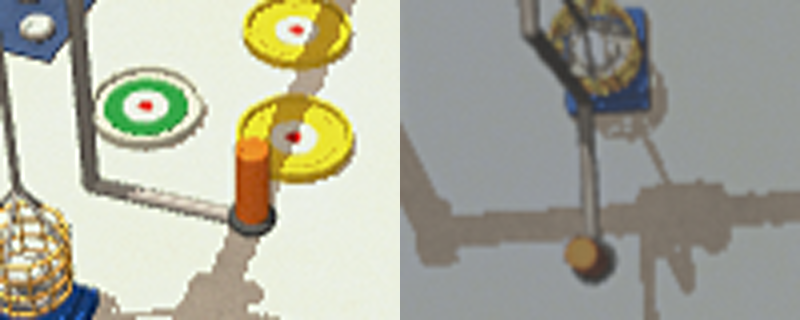

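The crop shows the orange grip's top at side (263,228) and top (200,208). The dish's red spot is at side (236,218) and top (284,155).

```bash
python3 - <<'E'
import pickle
from h import *
d=pickle.load(open("d0.pkl","rb"));S,T=d["side"],d["top"]
def p3(im,m):
    v,u=np.nonzero(m&(im["range_z"]>0)); z=im["range_z"][v,u]
    c=(np.linalg.inv(im["mtx"])@np.vstack([u,v,np.ones_like(u)]))*z
    return (im["R"].T@(c-im["t"][:,None])).T
full=np.ones((384,512),bool)
P=p3(T,full); sel=(P[:,2]>.495)&(P[:,2]<.53)&(P[:,0]>.5)&(P[:,0]<.95)
q=P[sel]; print("rail pts",len(q),np.median(q,0),q.min(0),q.max(0))
# rail top: z~.503
r=q[(abs(q[:,2]-.503)<.006)]; 
a=np.polyfit(r[:,1],r[:,0],1)
for _ in range(5):
    e=r[:,0]-np.polyval(a,r[:,1]); r=r[abs(e)<.02]; a=np.polyfit(r[:,1],r[:,0],1)
print("rail x=a*y+b",a,"y range",r[:,1].min(),r[:,1].max(),"yaw",-np.arctan(a[0]))
# handle
h=P[(P[:,2]>.272)&(P[:,2]<.292)&(abs(P[:,0]-.474)<.04)&(abs(P[:,1]-.204)<.04)]
print("handle top",len(h),h.mean(0),(h.min(0)+h.max(0))/2)
print("tri",tri(S,(263.2,228.5),T,(200,208)),ray(S,263.2,228.5,.282),ray(T,200,208,.282))
print("dish side",ray(S,236.2,218,.004),"top",ray(T,284,155,.004))
# dish ring in top: hough-like by saturation/hue
hsv=cv2.cvtColor(T["pixels"],cv2.COLOR_RGB2HSV); print("T hsv",hsv[155,276],hsv[155,284],hsv[208,200])
m=cv2.inRange(hsv,(45,60,40),(90,255,255)); v,u=np.nonzero(m); k=(abs(u-284)<20)&(abs(v-155)<20);print("green top ell",cv2.minEnclosingCircle(np.c_[u,v][k].astype(np.float32)),ray(T,*cv2.minEnclosingCircle(np.c_[u,v][k].astype(np.float32))[0],.004))
m,_=blobs(S,(50,100,60),(85,255,255)); v,u=np.nonzero(m);k=(abs(u-236)<16)&(abs(v-218)<12);e=cv2.fitEllipse(cv2.convexHull(np.c_[u,v][k].astype(np.float32)));print("green side",e,ray(S,*e[0],.004))
m=cv2.inRange(hsv,(105,90,30),(130,255,255)); v,u=np.nonzero(m);k=(abs(u-207)<18)&(abs(v-160)<22);print("dock box",u[k].min(),u[k].max(),v[k].min(),v[k].max(),ray(T,(u[k].min()+u[k].max())/2,(v[k].min()+v[k].max())/2,.036))
# arm pose kinematics
E
```

```text
rail pts 3700 [0.69235155 0.09371714 0.50461058] [ 0.6066907  -0.42030391  0.49500326] [0.74531371 0.47457367 0.52380532]
rail x=a*y+b [-0.0594163   0.69515595] y range -0.39488950806408357 0.47457366896047404 yaw 0.059346528004474465
handle top 58 [0.47298303 0.20334895 0.28209928] [0.47439441 0.20360261 0.28118113]
tri [0.47477407 0.20405945 0.28213047] [0.47570045 0.20403912 0.282     ] [0.47417315 0.20391972 0.282     ]
dish side [ 0.7064743 -0.090442   0.004    ] top [ 0.70156456 -0.08577859  0.004     ]
T hsv [ 63 106 137] [  2 166 143] [ 19 129 148]
green top ell ((284.0, 154.5), 11.280613899230957) [ 0.7035491  -0.08581784  0.004     ]
green side ((236.12501525878906, 218.56243896484375), (13.381204605102539, 20.405658721923828), 87.01988983154297) [ 0.70536168 -0.08704042  0.004     ]
dock box 197 216 147 172 [0.68142265 0.21236255 0.036     ]
```

Measured: gantry yaw ≈ 0.059, origin ≈ (0.695, 0.027), handle (0.474, 0.204), dish (0.704, -0.087). The rail, pivot, dock and handle agree to about 2 mm. That puts the dish at travel ≈ 0.304. First I rise and turn the tool so its y axis lies along the travel.

Emit:
carry_out:
  commands:
    - [1,0,0,-1,0,0,1]
    - [1,0,0,-1,0,0,1]
    - [1,0,0,-1,0,0,1]
    - [1,0,0,-0.4,0,0,0.94]
    - [1,0,-1,0,0,0,0]
    - [1,0.3,-1,0,0,0,0]
    - [1,0.3,-1,0,0,0,0]
    - [1,0.3,-1,0,0,0,0]

```text
clock: 0.9
position: [0.2899, -0.4597, 0.3113]
ee_rot: [-3.14, -0.092, 0.001]
force: [0.3, 0.6, -0.5]
width: 0.996
gripper_force: 0.0
```

Emit:
carry_out:
  commands:
    - [1,0.4,-1,0,0,0,0]
    - [1,0.4,-1,0,0,0,0]
    - [1,0.4,-1,0,0,0,0]
    - [1,0.4,-1,0,0,0,0]
    - [1,0.4,-1,0,0,0,0]
    - [1,0.4,-1,0,0,0,0]
    - [1,0.4,-1,0,0,0,0]
    - [1,0.4,-1,0,0,0,0]

```text
clock: 1.7
position: [0.3581, -0.2553, 0.3115]
ee_rot: [-3.14, -0.092, 0.001]
force: [0.1, -0.2, -0.2]
width: 0.999
gripper_force: 0.0
```

Emit:
carry_out:
  commands:
    - [1,0.4,-1,0,0,0,0]
    - [1,0.4,-1,0,0,0,0]
    - [1,0.4,-1,0,0,0,0]
    - [1,0.4,-1,0,0,0,0]
    - [1,0.4,-1,0,0,0,0]
    - [1,0.4,-1,0,0,0,0]
    - [1,0.4,-1,0,0,0,0]
    - [1,0.4,-1,0,0,0,0]

```text
clock: 2.5
position: [0.4262, -0.0511, 0.3115]
ee_rot: [3.14, 0.092, -0.001]
force: [0.6, -0.0, -0.1]
width: 0.997
gripper_force: 0.0
```

Emit:
carry_out:
  commands:
    - [1,0.25,-1,0,0,0,0]
    - [1,0.25,-1,0,0,0,0]
    - [1,0.25,-1,0,0,0,0]
    - [1,0.25,-1,0,0,0,0]
    - [1,0.25,-1,0,0,0,0]
    - [1,0.25,-1,0,0,0,0]
    - [1,0.25,-1,0,0,0,0]
    - [1,0.25,-1,0,0,0,0]

```text
clock: 3.3
position: [0.4643, 0.1513, 0.3114]
ee_rot: [3.14, 0.092, -0.001]
force: [0.7, 0.1, 0.3]
width: 1.003
gripper_force: 0.0
```

Emit:
carry_out:
  commands:
    - [1,0.25,-1,0,0,0,0]
    - [1,0.25,-1,0,0,0,0]
    - [1,0,-0.07,0,0,0,0]
    - [1,0,0,0,0,0,0]

```text
clock: 3.7
position: [0.4735, 0.203, 0.3112]
ee_rot: [3.14, 0.094, -0.002]
force: [-0.8, -0.8, 0.1]
width: 1.001
gripper_force: 0.0
```

```bash
python3 - <<'E'
from cell import arm
from h import *
s=arm.observe();print(s["position"],s["ee_rot"])
w=arm.get_image("wrist");cv2.imwrite("pics/w1.png",w["pixels"][:,:,::-1])
M=w["tool_from_camera"];print(M.round(3).tolist())
m,b=blobs(w,(4,120,60),(20,255,255),40)
for c,st in b:print(c,st)
v,u=np.nonzero(m&(w["range_z"]>0));z=w["range_z"][v,u]
p=(M[:3,:3]@((np.linalg.inv(w["mtx"])@np.vstack([u,v,np.ones_like(u)]))*z)).T+M[:3,3]
from scipy.spatial.transform import Rotation as R
P=R.from_rotvec(s["ee_rot"]).apply(p)+s["position"]
k=(abs(P[:,2]-.28)<.006)&(abs(P[:,0]-.474)<.04);q=P[k];print(len(q),q.mean(0),(q.min(0)+q.max(0))/2,np.ptp(q,0))
E
```

```text
[0.47350186 0.20301116 0.31122553] [ 3.13978518e+00  9.44154169e-02 -1.77072802e-03]
[[-0.0, -0.969, -0.247, 0.067], [1.0, -0.0, -0.001, -0.0], [0.001, -0.247, 0.969, -0.157], [0.0, 0.0, 0.0, 1.0]]
[233.4, 10.1] [223, 0, 22, 25, 237]
[270.8, 11.5] [261, 0, 22, 25, 299]
[2.3, 80.9] [0, 62, 8, 32, 152]
[252.1, 204.4] [232, 175, 41, 58, 1832]
[74.2, 259.8] [68, 232, 18, 54, 366]
[428.1, 258.6] [411, 232, 30, 54, 729]
[471.3, 297.5] [422, 294, 90, 7, 444]
[379.5, 299.5] [359, 299, 41, 2, 78]
[314.0, 300.0] [279, 300, 71, 1, 71]
1258 [0.47950422 0.20520674 0.28027408] [0.4785029  0.20501667 0.27836374] [0.02654156 0.0266141  0.0086941 ]
```

Emit:
carry_out:
  commands:
    - [1,0.1,-0.07,1,0,0,0]
    - [1,0,0,1,0,0,0]
    - [1,0,0,1,0,0,0]
    - [0,0,0,0,0,0,0]
    - [0,0,0,0,0,0,0]
    - [0,0,0,0,0,0,0]
    - [0,0,0,0,0,0,0]
    - [0,0,0,0,0,0,0]
  squeeze: 40

```text
clock: 4.55
position: [0.4767, 0.2049, 0.2377]
ee_rot: [-3.14, -0.092, -0.002]
force: [1.1, 0.7, -0.3]
width: 0.613
gripper_force: 0.0
```

Emit:
carry_out:
  commands:
    - [0,0,0,0,0,0,0]
    - [0,0,0,0,0,0,0]

```text
clock: 4.75
position: [0.4763, 0.2047, 0.237]
ee_rot: [-3.14, -0.092, -0.001]
force: [0.3, 0.1, -0.5]
width: 0.44
gripper_force: 0.0
```

Emit:
carry_out:
  commands:
    - [0,0,0,0,0,0,0]
    - [0,0,0,0,0,0,0]
    - [0,0,0,0,0,0,0]
    - [0,0,0,0,0,0,0]

```text
clock: 5.15
position: [0.4763, 0.2044, 0.2367]
ee_rot: [3.14, 0.092, -0.0]
force: [-0.9, -1.4, 1.6]
width: 0.3
gripper_force: 40.0
```

```bash
cat >> h.py <<'E'
# gantry frame: own y axis reversed = travel direction
YAW=.0590; ex=np.array([np.cos(YAW),np.sin(YAW),0]); et=np.array([np.sin(YAW),-np.cos(YAW),0])
O=np.array([.6949,.0268,0])            # gantry origin
P0=O-.19*et                            # under pivot at travel 0
def brass(im,s):
    "angle of the hanger from the brass basket in the side view, trolley travel s"
    piv=P0+s*et+[0,0,.470]
    best=proj(im,piv-[0,0,.385])
    hsv=cv2.cvtColor(im["pixels"],cv2.COLOR_RGB2HSV)
    m=cv2.inRange(hsv,np.array((14,110,50)),np.array((28,255,255)))>0
    v,u=np.nonzero(m); z=im["range_z"][v,u]
    c=(np.linalg.inv(im["mtx"])@np.vstack([u,v,np.ones_like(u)]))*z
    X=(im["R"].T@(c-im["t"][:,None])).T-piv
    a,b=X@ex,X@et
    k=(z>0)&(abs(a)<.05)&(np.hypot(b,X[:,2])<.44)&(np.hypot(b,X[:,2])>.33)&(X[:,2]<-.25)
    th=np.arctan2(b[k],-X[k,2])
    return k.sum(),(th.min()+th.max())/2 if k.sum() else np.nan,np.median(th) if k.sum() else np.nan,np.ptp(th) if k.sum() else np.nan
E
python3 - <<'E'
from cell import arm
from h import *
s=arm.observe();print(s["clock"],s["position"],s["width"],s["gripper_force"],s["force"])
im=arm.get_image("side");print(brass(im,0))
im=arm.get_image("top");print(brass(im,0))
E
```

```text
5.15 [0.47627841 0.20441951 0.23671076] 0.30026460961349305 40.00022828578949 [-0.88328666 -1.37778681  1.6465102 ]
(np.int64(247), np.float64(-0.006985843680796577), np.float64(-0.043210854111238525), np.float64(0.22945754545635155))
(np.int64(70), np.float64(0.0052818358323532405), np.float64(0.037101960947782425), np.float64(0.20543287865132243))
```

Emit:
carry_out:
  commands:
    - [0,0,0.15,0,0,0,0]
    - [0,0,0.3,0,0,0,0]
    - [0,0,0.3,0,0,0,0]
    - [0,0,0.3,0,0,0,0]
    - [0,0,0.3,0,0,0,0]
    - [0,0,0.3,0,0,0,0]
    - [0,0,0.3,0,0,0,0]
    - [0,0,0.3,0,0,0,0]

```text
clock: 6.05
position: [0.4796, 0.1479, 0.2367]
ee_rot: [-3.14, -0.092, -0.0]
force: [0.6, 3.2, -0.7]
width: 0.298
gripper_force: 40.0
```

Emit:
carry_out:
  commands:
    - [0,0,0.3,0,0,0,0]
    - [0,0,0.3,0,0,0,0]
    - [0,0,0.3,0,0,0,0]
    - [0,0,0.3,0,0,0,0]
    - [0,0,0.3,0,0,0,0]
    - [0,0,0.3,0,0,0,0]
    - [0,0,0.3,0,0,0,0]
    - [0,0,0.3,0,0,0,0]

```text
clock: 6.85
position: [0.4832, 0.088, 0.2367]
ee_rot: [3.14, 0.092, 0.0]
force: [2.1, 3.2, -0.9]
width: 0.298
gripper_force: 40.0
```

Emit:
carry_out:
  commands:
    - [0,0,0.3,0,0,0,0]
    - [0,0,0.3,0,0,0,0]
    - [0,0,0.3,0,0,0,0]
    - [0,0,0.3,0,0,0,0]
    - [0,0,0.3,0,0,0,0]
    - [0,0,0.3,0,0,0,0]
    - [0,0,0.3,0,0,0,0]
    - [0,0,0.15,0,0,0,0]

```text
clock: 7.65
position: [0.4865, 0.0317, 0.2367]
ee_rot: [3.14, 0.091, 0.0]
force: [2.6, 3.1, -1.6]
width: 0.299
gripper_force: 40.0
```

```bash
cat >> h.py <<'E'
W=2*np.pi/1.26; L=9.81/W**2
HOME=np.array([.4763,.2044])
def watch(arm,n,save=None):
    "n side frames -> fit th=c+A cos(w(t-tend))+B sin(w(t-tend)); returns travel,c,A,B"
    t,th=[],[]
    for i in range(n):
        o=arm.observe(); s=(o["position"][:2]-HOME)@et[:2]
        im=arm.get_image("side"); b=brass(im,s); t.append(o["clock"]);th.append(b[1])
    te=arm.observe()["clock"]; t=np.array(t)-te; th=np.array(th)
    G=np.c_[np.ones(n),np.cos(W*t),np.sin(W*t)]; k=np.isfinite(th)
    x,*_=np.linalg.lstsq(G[k],th[k],rcond=None)
    r=th-G@x; 
    if save: cv2.imwrite(save,im["pixels"][:,:,::-1])
    print("clock",te,"travel",s.round(4),"c,A,B",x.round(4),"amp",np.hypot(*x[1:]).round(4),"rms",np.nanstd(r).round(4),o["force"].round(1)); print(th.round(3))
    return s,x
def plan(D,A,B,n,lag=0.):
    "n row shares (0.1 s each, total D) that leave the swing (th=A,th'/w=B now) at rest"
    from scipy.optimize import minimize
    f=.01; m=int(.1/f)
    def sim(r,full=False):
        v=np.repeat(np.r_[0,r,0]*.025/.1,m); a=np.diff(v)/f
        T=(np.arange(len(a))+1)*f-.1+lag
        # velocity steps dv -> th' step -dv/L
        dv=a*f; Z=(A-1j*B)+0j
        ph=np.sum(-1j*(-dv/L/W)*np.exp(-1j*W*T))
        if not full: return np.array([(Z+ph).real,(Z+ph).imag])
        c=np.cumsum(-1j*(-dv/L/W)*np.exp(-1j*W*T)); return ((Z+c)*np.exp(1j*W*T)).real
    J=lambda r:np.sum(np.diff(np.r_[0,r,0])**2)
    q=minimize(J,np.full(n,D/.025/n),bounds=[(-.95,.95)]*n,method="SLSQP",options=dict(maxiter=300),constraints=[dict(type="eq",fun=sim),dict(type="eq",fun=lambda r:r.sum()*.025-D)])
    r=q.x.round(2); print("ok",q.success,"rows",r.tolist(),"sum",r.sum()*.025,"resid",np.hypot(*sim(r)).round(4),"max th",abs(sim(r,True)).max().round(3))
E
python3 - <<'E'
from cell import arm
from h import *
s,x=watch(arm,26,"pics/c.png")
for n in(12,16,20): plan(.304-s,x[1],x[2],n)
E
```

```text
clock 8.95 travel 0.1721 c,A,B [-0.0061 -0.0982 -0.0836] amp 0.1289 rms 0.0027 [ 4.7 -2.7 -1.6]
[-0.088 -0.112 -0.122 -0.129 -0.137 -0.128 -0.109 -0.097 -0.065 -0.034
 -0.003  0.029  0.056  0.081  0.101  0.119  0.122  0.124  0.108  0.092
  0.072  0.046  0.006 -0.02  -0.051 -0.083]
ok True rows [0.08, 0.14, 0.21, 0.29, 0.4, 0.52, 0.64, 0.72, 0.75, 0.69, 0.54, 0.3] sum 0.13199999999999998 resid 0.0003 max th 0.138
ok True rows [0.0, 0.05, 0.14, 0.27, 0.43, 0.57, 0.68, 0.73, 0.71, 0.62, 0.49, 0.33, 0.19, 0.07, 0.01, -0.01] sum 0.13199999999999998 resid 0.0009 max th 0.13
ok True rows [-0.01, 0.02, 0.1, 0.22, 0.36, 0.51, 0.63, 0.69, 0.68, 0.61, 0.49, 0.35, 0.21, 0.1, 0.03, 0.02, 0.04, 0.07, 0.1, 0.08] sum 0.1325 resid 0.0011 max th 0.129
```

Emit:
carry_out:
  commands:
    - [0,0,0,0,0,0,0]
    - [0,0,0.05,0,0,0,0]
    - [0,0,0.14,0,0,0,0]
    - [0,0,0.27,0,0,0,0]
    - [0,0,0.43,0,0,0,0]
    - [0,0,0.57,0,0,0,0]
    - [0,0,0.68,0,0,0,0]
    - [0,0,0.73,0,0,0,0]

```text
clock: 9.75
position: [0.4906, -0.0381, 0.2367]
ee_rot: [-3.139, -0.095, -0.0]
force: [4.4, 3.2, -3.4]
width: 0.298
gripper_force: 40.0
```

Emit:
carry_out:
  commands:
    - [0,0,0.71,0,0,0,0]
    - [0,0,0.62,0,0,0,0]
    - [0,0,0.49,0,0,0,0]
    - [0,0,0.33,0,0,0,0]
    - [0,0,0.19,0,0,0,0]
    - [0,0,0.07,0,0,0,0]
    - [0,0,0.01,0,0,0,0]
    - [0,0,-0.01,0,0,0,0]

```text
clock: 10.55
position: [0.4942, -0.0993, 0.2367]
ee_rot: [3.14, 0.093, 0.0]
force: [5.2, -0.7, -2.9]
width: 0.3
gripper_force: 40.0
```

```bash
python3 - <<'E'
from cell import arm
from h import *
s,x=watch(arm,26,"pics/d.png")
im=arm.get_image("top"); cv2.imwrite("pics/d_top.png",im["pixels"][:,:,::-1]); print(brass(im,s))
a=cv2.imread("pics/d.png")[150:260,190:300];b=im["pixels"][100:210,220:330,::-1]
cv2.imwrite("pics/d2.png",cv2.resize(np.hstack([a,b]),None,fx=3.5,fy=3.5,interpolation=2))
o=arm.observe();print(o["position"],o["width"])
E
```

```text
clock 11.85 travel 0.3042 c,A,B [-0.0056  0.0034 -0.0097] amp 0.0103 rms 0.0027 [ 5.9 -0.4 -1.7]
[ 0.003 -0.004 -0.006 -0.006 -0.013 -0.013 -0.016 -0.011 -0.013 -0.014
 -0.015 -0.017 -0.011 -0.013 -0.004 -0.012 -0.001 -0.001  0.007  0.005
  0.003  0.003  0.005  0.006 -0.001 -0.002]
(np.int64(63), np.float64(-0.0008587024854696604), np.float64(-0.0413256295354123), np.float64(0.20833557288660198))
[ 0.49423472 -0.09925967  0.23675131] 0.3003251147183706
```

View pics/d2.png

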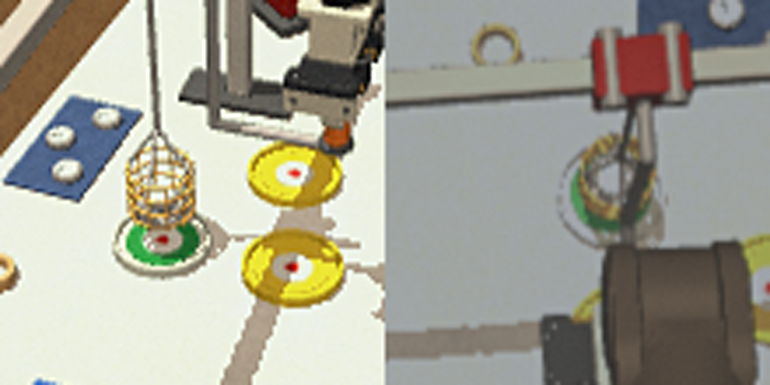

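The crop shows the basket hanging over the white/green dish, with the red spot right under the foot at crop (162,240), the yellow dishes untouched, and about 0.01 rad of swing left. I'll take that out with a tiny move.

```bash
python3 - <<'E'
from cell import arm
from h import *
s,x=watch(arm,26)
for n in(8,14,16): plan(.0015,x[1],x[2],n)
E
```

```text
clock 13.2 travel 0.3042 c,A,B [-0.0055  0.0005 -0.0095] amp 0.0095 rms 0.0046 [ 5.3  0.4 -3.9]
[ 0.001 -0.003 -0.007 -0.009 -0.012 -0.016 -0.017 -0.011 -0.016 -0.01
 -0.012 -0.013 -0.01  -0.004 -0.006  0.002 -0.006 -0.001 -0.005  0.003
  0.015  0.014 -0.002  0.003 -0.005 -0.011]
ok True rows [0.06, 0.03, -0.03, -0.06, -0.06, -0.01, 0.05, 0.08] sum 0.0015000000000000005 resid 0.0003 max th 0.012
ok True rows [-0.01, -0.02, -0.02, -0.02, -0.01, -0.0, 0.01, 0.02, 0.02, 0.03, 0.03, 0.02, 0.01, 0.01] sum 0.0017499999999999998 resid 0.0008 max th 0.007
ok True rows [-0.01, -0.01, -0.02, -0.02, -0.01, -0.0, 0.01, 0.02, 0.02, 0.03, 0.03, 0.02, 0.01, 0.01, -0.0, -0.0] sum 0.0019999999999999996 resid 0.0004 max th 0.008
```

Emit:
carry_out:
  commands:
    - [0,0,0.06,0,0,0,0]
    - [0,0,0.03,0,0,0,0]
    - [0,0,-0.03,0,0,0,0]
    - [0,0,-0.06,0,0,0,0]
    - [0,0,-0.06,0,0,0,0]
    - [0,0,-0.01,0,0,0,0]
    - [0,0,0.05,0,0,0,0]
    - [0,0,0.08,0,0,0,0]

```text
clock: 14.0
position: [0.4943, -0.0999, 0.2367]
ee_rot: [-3.139, -0.094, -0.0]
force: [4.3, 2.5, -3.5]
width: 0.297
gripper_force: 40.0
```

```bash
python3 - <<'E'
from cell import arm
from h import *
s,x=watch(arm,40)
for n in(8,16): plan(0,x[1],x[2],n)
E
```

```text
clock 16.0 travel 0.3053 c,A,B [-0.0063 -0.0032  0.0033] amp 0.0046 rms 0.003 [ 5.   2.6 -2.1]
[-0.003 -0.005  0.003  0.001 -0.    -0.003 -0.006 -0.01  -0.011 -0.008
 -0.013 -0.012 -0.014 -0.012 -0.014 -0.005 -0.008 -0.012 -0.006 -0.004
  0.    -0.    -0.005 -0.002 -0.002 -0.008  0.    -0.006 -0.007 -0.006
 -0.006 -0.012 -0.008 -0.013 -0.006 -0.006 -0.01  -0.01  -0.01  -0.008]
ok True rows [-0.03, -0.02, 0.01, 0.03, 0.03, 0.01, -0.01, -0.02] sum 0.0 resid 0.0004 max th 0.004
ok True rows [0.0, 0.01, 0.01, 0.01, 0.01, 0.01, 0.01, 0.0, -0.0, -0.01, -0.01, -0.01, -0.01, -0.01, -0.0, -0.0] sum 0.00025 resid 0.0003 max th 0.004
```

Emit:
carry_out:
  commands:
    - [0,0,-0.05,0,0,0,0]
    - [0,0,-0.03,0,0,0,0]
    - [0,0,0.02,0,0,0,0]
    - [0,0,0.05,0,0,0,0]
    - [0,0,0.04,0,0,0,0]
    - [0,0,0.02,0,0,0,0]
    - [0,0,-0.02,0,0,0,0]
    - [0,0,-0.03,0,0,0,0]

```text
clock: 16.8
position: [0.4944, -0.1013, 0.2367]
ee_rot: [3.14, 0.092, 0.0]
force: [6.1, -2.8, -3.1]
width: 0.296
gripper_force: 40.0
```

```bash
python3 - <<'E'
from cell import arm
from h import *
s,x=watch(arm,50,"pics/e.png")
im=arm.get_image("top")
def c3(im,sel):
    v,u=np.nonzero(sel&(im["range_z"]>0)); z=im["range_z"][v,u]
    return (im["R"].T@((np.linalg.inv(im["mtx"])@np.vstack([u,v,np.ones_like(u)]))*z-im["t"][:,None])).T
# trolley position: red pixels of trolley
h=cv2.cvtColor(im["pixels"],cv2.COLOR_RGB2HSV)
X=c3(im,(cv2.inRange(h,(0,120,50),(8,255,255))|cv2.inRange(h,(172,120,50),(180,255,255)))>0)
k=(X[:,2]>.45)&(abs((X-O)@ex)<.06);t=(X[k]-P0)@et;print("trolley travel (top)",k.sum(),(t.min()+t.max())/2,np.ptp(t))
E
```

```text
clock 19.3 travel 0.3061 c,A,B [-0.0063 -0.0009  0.0004] amp 0.001 rms 0.0028 [ 5.5 -1.4 -2.6]
[-0.008 -0.008 -0.008 -0.006 -0.005 -0.004 -0.008  0.    -0.003 -0.004
 -0.008 -0.006 -0.009 -0.003 -0.001 -0.005 -0.007 -0.007 -0.01  -0.005
 -0.003 -0.001 -0.012 -0.005 -0.002 -0.011 -0.01  -0.009 -0.007 -0.009
 -0.007 -0.005 -0.005 -0.005 -0.009 -0.001 -0.006 -0.01  -0.006 -0.008
 -0.007 -0.004 -0.007 -0.008 -0.005 -0.008 -0.01  -0.006 -0.011 -0.003]
trolley travel (top) 326 0.30505869969047694 0.07856551474032747
```

Swing is about 0.001 rad, and the trolley is at 0.305. I'll hold for several seconds, then release and lift straight up.

Emit:
carry_out:
  commands:
    - [0,0,0,0,0,0,0]
    - [0,0,0,0,0,0,0]
    - [0,0,0,0,0,0,0]
    - [0,0,0,0,0,0,0]
    - [0,0,0,0,0,0,0]
    - [0,0,0,0,0,0,0]
    - [0,0,0,0,0,0,0]
    - [0,0,0,0,0,0,0]

```text
clock: 20.15
position: [0.4944, -0.1012, 0.2367]
ee_rot: [3.14, 0.092, 0.0]
force: [5.1, -1.6, -3.0]
width: 0.3
gripper_force: 40.0
```

Emit:
carry_out:
  commands:
    - [0,0,0,0,0,0,0]
    - [0,0,0,0,0,0,0]
    - [0,0,0,0,0,0,0]
    - [0,0,0,0,0,0,0]
    - [0,0,0,0,0,0,0]
    - [0,0,0,0,0,0,0]
    - [0,0,0,0,0,0,0]
    - [0,0,0,0,0,0,0]

```text
clock: 20.95
position: [0.4943, -0.1012, 0.2367]
ee_rot: [3.14, 0.092, 0.0]
force: [5.1, -1.3, -3.3]
width: 0.3
gripper_force: 40.0
```

Emit:
carry_out:
  commands:
    - [0,0,0,0,0,0,0]
    - [0,0,0,0,0,0,0]
    - [0,0,0,0,0,0,0]
    - [0,0,0,0,0,0,0]
    - [0,0,0,0,0,0,0]
    - [0,0,0,0,0,0,0]
    - [0,0,0,0,0,0,0]
    - [0,0,0,0,0,0,0]

```text
clock: 21.75
position: [0.4944, -0.1012, 0.2368]
ee_rot: [3.14, 0.092, 0.001]
force: [5.3, -0.9, -2.1]
width: 0.298
gripper_force: 40.0
```

Emit:
carry_out:
  commands:
    - [0,0,0,0,0,0,0]
    - [0,0,0,0,0,0,0]
    - [0,0,0,0,0,0,0]
    - [0,0,0,0,0,0,0]
  squeeze: 10

```text
clock: 22.15
position: [0.4943, -0.1012, 0.2368]
ee_rot: [3.14, 0.092, 0.0]
force: [5.1, -0.8, -2.5]
width: 0.301
gripper_force: 10.0
```

Emit:
carry_out:
  commands:
    - [1,0,0,0,0,0,0]
    - [1,0,0,0,0,0,0]
    - [1,0,0,0,0,0,0]
    - [1,0,0,0,0,0,0]
    - [1,0,0,0,0,0,0]
    - [1,0,0,0,0,0,0]
    - [1,0,0,0,0,0,0]
    - [1,0,0,0,0,0,0]

```text
clock: 22.95
position: [0.4942, -0.1008, 0.2367]
ee_rot: [3.14, 0.092, -0.0]
force: [0.4, -1.0, -0.4]
width: 0.949
gripper_force: 0.0
```

```bash
python3 - <<'E'
from cell import arm
from h import *
watch(arm,20)
E
```

```text
clock 23.95 travel 0.3057 c,A,B [-0.0058 -0.0007 -0.002 ] amp 0.0021 rms 0.0027 [-0.   0.4 -0.6]
[-0.007 -0.005 -0.004 -0.008 -0.01  -0.007 -0.007 -0.008 -0.006 -0.003
 -0.002 -0.003 -0.002  0.002 -0.009 -0.007 -0.001 -0.006 -0.006 -0.008]
```

Emit:
carry_out:
  commands:
    - [1,0,0,-0.5,0,0,0]
    - [1,0,0,-1,0,0,0]
    - [1,0,0,-1,0,0,0]
    - [1,0,0,-1,0,0,0]
    - [1,0,0,-1,0,0,0]
    - [1,-1,0,-0.5,0,0,0]
    - [1,-1,0,0,0,0,0]
    - [1,0,0,0,0,0,0]

```text
clock: 24.75
position: [0.4424, -0.104, 0.3635]
ee_rot: [3.139, 0.091, 0.002]
force: [0.4, 0.1, 0.2]
width: 0.998
gripper_force: 0.0
```

```bash
python3 - <<'E'
from cell import arm
from h import *
im=arm.get_image("side");print(brass(im,.3055),arm.observe()["force"])
cv2.imwrite("pics/f.png",im["pixels"][:,:,::-1])
E
```

```text
(np.int64(170), np.float64(0.0010149613746506178), np.float64(-0.04721013647149595), np.float64(0.23368166642784266)) [-0.0158959  -0.31470585 -0.26703623]
```

View pics/f.png

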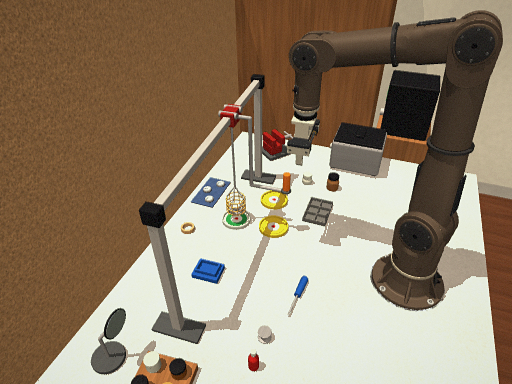

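The picture shows the basket hanging over the green/white dish at (236,215), the gripper clear of the handle (handle at (286,182)), and the rest of the bench unchanged.

```bash
python3 -c "
from cell import arm
print(arm.sign_off())"
```

```text
the job is handed in; nothing more can be done
None
```

The basket hangs at rest over the middle of the white drip dish (swing about 0.002 rad, centred to roughly 2 mm), with the handle released, the rest of the bench undisturbed, and the job handed in at about 25 s of the 51 s allowed.

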